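# Right the fallen trophy on the turntable and wind it round

## Task

A small gold trophy has fallen over on the packing bench: stand it upright in the middle of the grey felt disc on the inspection turntable, setting it down rather than dropping it, and let go. Then, with the trophy standing on it, wind the turntable by its red crank knob one full turn counter-clockwise (seen from above), so that the knob is back at the yellow tab, where it began, with the trophy still upright in the middle. Leave the silver trophy, tape roll, spray bottle and parts tray where they are.

Things in the scene. Friction and masses are not known exactly. Their poses are not given: they have to be found in the camera images.
- trophy: Gold trophy, 146 mm tall, 240 g, lying down at first. Origin: centre of the base's underside; z runs from base to top. Along z: dark square base 64 x 64 from 0 to 24; round column, diameter 24, to 100; cup flaring from diameter 18 to 40 at its rim at 128, ears reaching 26 either side along y; lid and ball to 146. Centre of mass: 50. Standing, it falls back onto its base from tilts under 25 degrees
- trophy_grip (a point): Point on the trophy's axis, on its column, 85 mm from the underside: a good place to grip. Axes as the trophy's. Lying, the trophy rests on the edge of a base face (-x) and on the cup's rim, its x axis up and its top dipping 6.6 degrees below level; this point is then 25 above the table. The top points to the robot's right (-y), within about 35 degrees
- silver_trophy: Bystander: standing silver trophy of the same shape and size, origin at the centre of its underside
- tape_roll: Bystander: brown cardboard roll core, 90 mm outer diameter, 24 tall, lying flat; origin at the centre of its underside
- spray_bottle: Bystander: blue bottle with black cap, 64 mm diameter, 190 tall, standing; origin at the centre of its underside
- parts_tray: Bystander: low cardboard tray 140 x 180 x 45 mm with small silver and white cups fixed in it; origin at the centre of its underside
- turntable: Fixed grey foot of the turntable, 190 mm diameter; origin on the turning axis at table level. Its x axis points from the turning axis to the yellow tab, a flat tab 12 high and 28 wide that sticks out from under the plate to 175 from the axis
- plate_center (a point): Centre of the turntable plate's upper face, 46 mm above the table, on the vertical turning axis. The plate is black, 260 diameter, 12 thick; a grey felt disc of 130 diameter, level with its surface, marks its middle
- plate (a joint): Angle of the turntable plate, rad, counter-clockwise seen from above positive. 0 at the start with the crank knob at the yellow tab; one full turn is 6.283. It turns from a stop at -0.3 to a stop at 7.0, with light friction (about 0.06 N m, so 0.5 N at the knob), and stays where it is left
- knob_top (a point): Top centre of the red crank knob, an upright cylinder 24 mm in diameter and 45 tall on a thin pin 12 tall (its top is 57 above the plate and 103 above the table), 115 from the turning axis. The knob spins freely on its pin, so that it can be held with a fixed hand while going round
Not all that is in view belongs to the job. Leave any orange or pink look-alike of the trophy alone.

How it is judged:
By the outcome, as a careful person would: the job done as asked, in the order asked, and still so for the second after the job is handed in, with the robot touching nothing.
It also fails if it takes over 69 s, if anything falls off the work surface, if the arm or the gripper's body presses on something with over 40 N, if the wrist force passes 120 N, or if a joint passes its speed limit or range.

## Robot

A 7-joint arm with a two-finger parallel gripper is mounted at the origin on the work surface. World frame = base frame: x ahead of the robot, y to its left, z up, the work surface at z = 0. Lengths are in mm, angles in rad, forces in N, time in s.
With the tool pointing down it reaches from about 400 to 875 mm from the base axis. Payload 4.4 kg.
Tool frame: the origin (TCP) lies between the finger pads; the fingertips stand 17 mm ahead of it and the grasp point (between the pads) lies 2 mm behind it; z points along the fingers, y is the line along which they close (so a half turn about z gives the same grasp; the last joint's range is limited). The gripper opens to 85 mm and grips with 20 to 120 N. Pads are 22 mm wide; open, the fingers measure 114 mm over their backs; the gripper's body (76 mm by 85 mm) begins 54 mm behind the grasp point. The pads swing forward as they close: fully open they stand 13 mm farther back than shut.
Start: joints at [1.274, 0.628, 0.038, 1.517, -0.027, 0.996, -0.02], TCP at [148.718, -632.772, 248.313] pointing down, gripper open.
Joint ranges: [-3.06, 3.06], [-0.37, 2.12], [-1.25, 1.32], [0.18, 2.47], [-1.1, 4.24], [0.23, 1.98], [-2.94, 2.94]. Speed limits (rad/s): [2.57, 2.57, 3.14, 3.14, 3.14, 3.14, 3.14].

## Interface

Orientations are given as [roll, pitch, yaw] about the fixed x, y, z axes, in that order (R = Rz(yaw) Ry(pitch) Rx(roll)).
In Python, from cell import sensors, get_image, ctrl gives the robot as it stands.
- The arm moves only by the tool send_rows, never from a script. Its argument "series" is a list of rows, each a list of 3 entries, a list of its own where there are three numbers: the finger opening in mm, from 0 to 85.4, then the shift along the world's x, y, z in units of 60 mm (1.0 is 60 mm), then the turn, a rotation vector about the world's x, y, z in units of 5 degrees (1.0 is 5 degrees). A call has 1 to 8 rows; each row shifts and turns the commanded pose from where the row before left it; what a row does not reach is not made up. A row lasts 1/8 s, in which the tool goes at most 62.5 mm and 10.7 degrees, less where a joint would pass 70% of its speed; a pose out of reach is approached as far as the arm can. A call is refused whole if a number of a shift passes 1 or a number of a turn 1, either way. A call with a gripper value outside its range is refused whole. The fingers move at their own pace and stop on an object; the grip force is fixed at half the most. Time passes only in rows, so rows that do not move let the fingers close. It gives the time, the measured TCP pose, the force, the opening and the grip force at its end, in the units of the state.
- sensors.read_state(): the state, without advancing time (a new reading comes with each control period).
- get_image(name): name is "scene" or "side" or "wrist"; returns a dict with "img" (384x512x3 uint8, red, green, blue), "depth" (384x512 float32, mm along the optical axis (not along the pixel's ray), 0 where there is no reading), "vfov" (degrees; the focal length in pixels is half the picture's height over the tangent of half this angle, whatever the lens; pixels are square), "cx", "cy" (the principal point, pixels), "world_to_cam" (4x4, takes a point from world to camera coordinates). Camera axes: x right, y down, z forward; pixel columns grow to the right and rows downward; lengths in mm; the calibration is good to about 2 mm. The wrist camera is an equidistant fisheye: a pixel r from the principal point sees the ray r / f radians off the axis. A picture is of the moment at which its call begins.
- ctrl.finish_job(): hands the job in; it is judged then, once.
The state is a dict: "clock": time; "qpos": joint angles; "qd": joint speeds; "tau": joint torques, N m; "eef_pos": TCP position; "tool_rot": TCP orientation; "force": force on the tool from outside, world axes, zero at the start; "torque": the same for the moment, N m; "width": finger opening in mm; "gripper_force": force on a finger pad.
Only numpy, scipy, OpenCV 4.12 (cv2) and the standard library are available. Lean on these libraries where they do the work, as an engineer would, in place of code of your own. Each camera call takes 0.05 s, during which the arm holds its last target. There are 200 camera calls.

## Working session

There is one attempt and no reset: what is moved stays moved. The work goes in short steps, Python scripts to look and compute and a tool call to move; the robot and the scene stay as the last step left them, time stands still between calls to the robot, and variables do not carry over. Pictures are saved under pics/ and viewed, at most 11 in all, crops included, and the job is handed in when it is done.

Besides the shell and the picture viewer there is one more tool, called after "Emit:" as name(argument=value, ...), one argument or row to a line, values as JSON. send_rows: Moves the arm, as the interface text tells. Its arguments: {"type":"object","properties":{"series":{"type":"array"}},"required":["series"]}

```bash
mkdir -p pics; ls; cat > h.py <<'E'
import numpy as np, cv2
from cell import sensors, get_image, ctrl
def save(d,n): cv2.imwrite('pics/'+n,cv2.cvtColor(d['img'],cv2.COLOR_RGB2BGR))
def pts(d):
    "world point of each pixel (pinhole)"
    h,w=d['depth'].shape; f=h/2/np.tan(np.radians(d['vfov']/2))
    v,u=np.mgrid[:h,:w]; z=d['depth']
    P=np.stack([(u-d['cx'])/f*z,(v-d['cy'])/f*z,z,np.ones_like(z)],-1)
    return (P@np.linalg.inv(np.array(d['world_to_cam'])).T)[...,:3]
def ray(d,u,v):
    f=d['img'].shape[0]/2/np.tan(np.radians(d['vfov']/2))
    M=np.linalg.inv(np.array(d['world_to_cam']))
    r=M[:3,:3]@np.array([(u-d['cx'])/f,(v-d['cy'])/f,1]); return M[:3,3],r/np.linalg.norm(r)
E
python3 - <<'E'
from h import *
a=get_image('scene');b=get_image('side')
np.save('a.npy',a,allow_pickle=True);np.save('b.npy',b,allow_pickle=True)
save(a,'s0.png');save(b,'d0.png')
s=sensors.read_state();print(s)
for d in(a,b):print(d['vfov'],np.linalg.inv(d['world_to_cam'])[:3,3])
E
```

```text
pics
{'clock': 0.1, 'qpos': array([ 1.27419693,  0.62923657,  0.03842696,  1.51824197, -0.02699318,
        0.9963117 , -0.01998817]), 'qd': array([ 0.00071158, -0.00157283,  0.00029243, -0.0029313 ,  0.00151719,
        0.00079032, -0.00067679]), 'tau': array([ 3.67329092e-03, -5.64528036e+01,  1.23122480e+00, -1.93971616e+01,
        1.14266609e-02,  5.45034738e-03, -3.66548102e-05]), 'eef_pos': array([ 148.61120634, -632.24932778,  247.50008904]), 'tool_rot': array([-3.13991244e+00,  1.07347527e-05,  2.30829934e-01]), 'force': array([-0.62064309,  0.17208953,  0.35415676]), 'torque': array([0.00738825, 0.00684564, 0.02439179]), 'gripper_force': 0.0, 'width': 85.27754255160757}
55.39673587299815 [1224.29559164 -781.42606074  734.8906674 ]
55.77752884947277 [235.56917178 978.67969185 711.4326344 ]
```

View pics/s0.png

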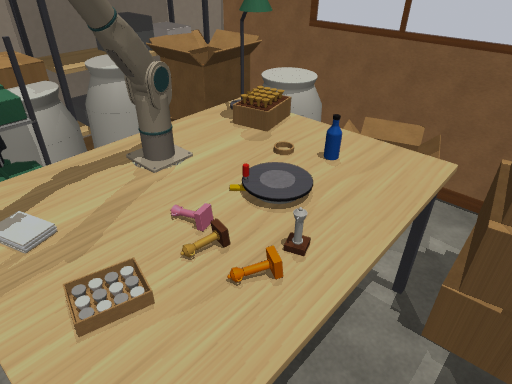

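View pics/d0.png

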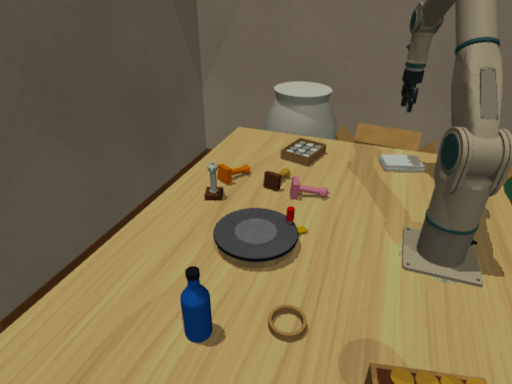

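The scene view shows the gold trophy lying with its base at about (220,233) and its cup at (188,250). The pink one is at (192,215) and the orange one at (258,266). The plate is at (277,182), the knob at (246,170) and the yellow tab at (235,187). In the side view the gold base is at (272,180) and the knob at (291,214).

```bash
cat > m.py <<'E'
from h import *
a=np.load('a.npy',allow_pickle=True).item();b=np.load('b.npy',allow_pickle=True).item()
def box(sh,x0,x1,y0,y1): m=np.zeros(sh,bool); m[y0:y1,x0:x1]=1; return m
for n,d,bx,tb in(('scene',a,(180,232,218,262),(225,320,160,206)),('side',b,(262,292,164,192),(208,310,204,265))):
    P=pts(d);I=d['img'];H=cv2.cvtColor(I,cv2.COLOR_RGB2HSV).astype(int);sh=I.shape[:2]
    print(n)
    # plate: height histogram of dark pixels
    m=box(sh,*tb)&(H[...,2]<140)&(H[...,1]<90)&(abs(P[...,2]-46)<12)
    q=P[m]; (cx,cy),r=cv2.minEnclosingCircle(q[:,:2].astype(np.float32)); print('plate',cx,cy,r,np.median(q[:,2]),m.sum())
    felt=m&(H[...,2]>np.percentile(H[...,2][m],50)+0)
    v=H[...,2][m];t,_=cv2.threshold(v.astype(np.uint8),0,255,cv2.THRESH_OTSU)
    f=(m&(H[...,2]>t)).astype(np.uint8);k,l,st,c=cv2.connectedComponentsWithStats(f);i=1+np.argmax(st[1:,4])
    q=P[l==i];(cx,cy),r=cv2.minEnclosingCircle(q[:,:2].astype(np.float32));print('felt',cx,cy,r,q.mean(0),np.median(q[:,2]),c[i],st[i])
    m=box(sh,*tb)|box(sh,tb[0],tb[1],tb[2]-10,tb[3]); 
    m&=((H[...,0]<8)|(H[...,0]>172))&(H[...,1]>170)&(H[...,2]>90)
    q=P[m];print('knob',m.sum(),q.mean(0),np.percentile(q[:,2],[2,98]), q[q[:,2]>100].mean(0), np.argwhere(m).mean(0)[::-1])
    m=box(sh,*tb)&(abs(H[...,0]-27)<5)&(H[...,1]>200)&(H[...,2]>120); q=P[m]
    print('tab',m.sum(),q.mean(0),q.min(0),q.max(0))
    m=box(sh,*bx)&(P[...,2]>8)&(P[...,2]<120); q=P[m]
    print('trophy',m.sum(),np.percentile(q,[1,50,99],axis=0).round(1))
    g=m&(H[...,1]>120)&(abs(H[...,0]-20)<8)&(H[...,2]>120)
    dk=m&(H[...,2]<110)
    for nm,mm in(('gold',g),('dark',dk)):
        q=P[mm];print(nm,mm.sum(),q.mean(0),q[:,2].max()); 
    q=P[g];u,s,vt=np.linalg.svd(q-q.mean(0),full_matrices=0);print(vt[0],s)
    np.save(n+'_g.npy',P[g]);np.save(n+'_d.npy',P[dk])
    o=I.copy();o[g]=(0,255,0);o[dk]=(255,0,255);c=o[bx[2]-25:bx[3]+25,bx[0]-25:bx[1]+25]
    cv2.imwrite('pics/m_%s.png'%n,cv2.resize(c,(400,400),interpolation=0)[...,::-1])
cv2.imwrite('pics/m.png',np.hstack([cv2.imread('pics/m_scene.png'),cv2.imread('pics/m_side.png')]))
E
python3 m.py
```

```text
scene
plate 539.4795532226562 132.677978515625 131.85606384277344 46.40111040847955 2185
felt 538.0153198242188 134.07652282714844 130.29185485839844 [543.90902149 129.59217657  46.56135967] 46.549359743861146 [277.82068263 179.83596536] [ 243  162   70   37 1963]
knob 76 [455.88180177  52.40832767  85.51884882] [ 61.53108399 103.96952774] [451.96086903  55.33637195 102.40099451] [245.48684211 169.67105263]
tab 39 [443.70900533   7.1512395   30.3864337 ] [ 403.26230418 -781.42606074    7.72148652] [1224.29559164   45.02227407  734.8906674 ]
trophy 800 [[ 499.5 -333.     9.2]
 [ 585.1 -225.2   34.7]
 [ 626.7 -173.2   66.8]]
gold 282 [ 582.48400906 -285.3206272    33.65341679] 65.96658975570699
dark 344 [ 601.15805707 -228.47244108   43.7342531 ] 68.11688440769956
[0.17760944 0.9782267  0.10736576] [566.78284221 135.94942331  63.4957159 ]
side
plate 536.8757934570312 137.2362518310547 131.85537719726562 44.72620311856781 3492
felt 534.387939453125 132.81561279296875 67.97241973876953 [535.70165947 136.20339736  44.99277411] 44.99049654719522 [255.3872093  230.71744186] [234 218  43  26 860]
knob 94 [447.28308639  66.7931372   83.82985866] [ 59.78135526 102.94156261] [448.06620542  63.90382452 102.19734351] [290.09574468 213.85106383]
tab 47 [414.32813783  31.58338903   9.85547529] [399.31637722   8.35681584  -3.03686245] [430.04429773  50.21028749  13.3373468 ]
trophy 360 [[ 507.5 -316.6    8.4]
 [ 579.6 -198.3   34.2]
 [ 625.  -177.1   64.8]]
gold 52 [ 573.77300733 -293.41412616   32.82068832] 64.21189590260417
dark 287 [ 586.95935586 -203.40306739   37.96846929] 66.33489478049944
[-0.4647546  -0.86865998 -0.17156052] [235.10132053  70.80922237  49.80507339]
```

View pics/m.png

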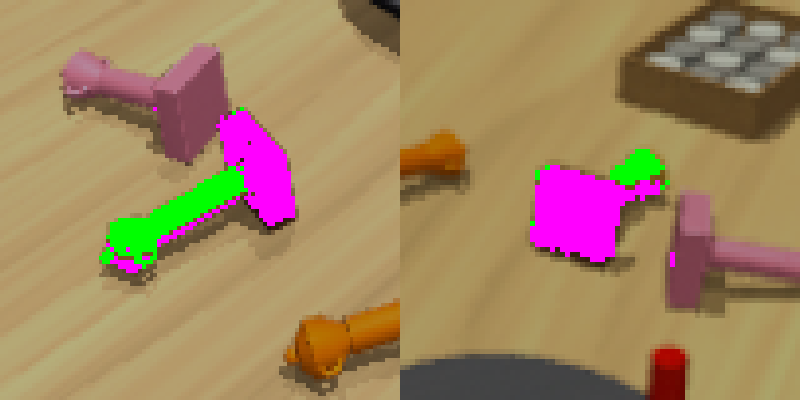

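The plate centre is about (538,134,46) and the knob about (450,60,102), which is 115 from the axis as it should be. I'll move above the trophy for a wrist view.

Emit:
send_rows(
  series=[
    [85, [0.7, 0.6, 0.1], [0, 0, 1]],
    [85, [0.7, 0.6, 0.1], [0, 0, 1]],
    [85, [0.7, 0.6, 0.1], [0, 0, 1]],
    [85, [0.7, 0.6, 0.1], [0, 0, 1]],
    [85, [0.7, 0.6, 0.1], [0, 0, 1]],
    [85, [0.7, 0.6, 0.1], [0, 0, 1]],
    [85, [0.7, 0.6, 0.1], [0, 0, 1]],
    [85, [0.7, 0.6, 0.1], [0, 0, 1]],
  ],
)

```text
clock: 1.1
eef_pos: [485.7, -343.4, 296.2]
tool_rot: [-3.141, 0.0, 0.932]
force: [1.3, -0.2, 0.3]
width: 84.8
gripper_force: 0.0
```

```bash
cat > log.py <<'E'
from h import *
import json,os
s=sensors.read_state(); print({k:np.round(s[k],3).tolist() for k in('clock','qpos','eef_pos','tool_rot','force','width','gripper_force')})
L=json.load(open('log.json')) if os.path.exists('log.json') else [[[1.27419693,0.62923657,0.03842696,1.51824197,-0.02699318,0.9963117,-0.01998817],[148.61120634,-632.24932778,247.50008904],[-3.13991244,0,.230829934]]]
L.append([list(map(float,s[k])) for k in('qpos','eef_pos','tool_rot')]);json.dump(L,open('log.json','w'))
E
python3 log.py
```

```text
{'clock': 1.1, 'qpos': [0.682, 0.503, -0.177, 1.613, 0.099, 1.034, -0.164], 'eef_pos': [485.685, -343.442, 296.248], 'tool_rot': [-3.141, 0.0, 0.932], 'force': [1.308, -0.182, 0.255], 'width': 84.839, 'gripper_force': 0.0}
```

Emit:
send_rows(
  series=[
    [85, [0.7, 0.5, 0], [0, 0, 1]],
    [85, [0.5, 0.4, 0], [0, 0, 1]],
    [85, [0.3, 0.3, 0], [0, 0, 1]],
    [85, [0, 0, 0], [0, 0, 0]],
  ],
)

```text
clock: 1.6
eef_pos: [575.4, -270.9, 295.8]
tool_rot: [-3.141, -0.001, 1.194]
force: [0.4, -0.0, -0.4]
width: 85.0
gripper_force: 0.0
```

```bash
python3 log.py; python3 - <<'E'
from h import *
d=get_image('wrist');np.save('w.npy',d,allow_pickle=True);save(d,'w0.png');print(d['vfov'],d['cx'],d['cy'],np.linalg.inv(d['world_to_cam']).round(3))
E
```

```text
{'clock': 1.6, 'qpos': [0.545, 0.573, -0.25, 1.493, 0.15, 1.095, -0.111], 'eef_pos': [575.445, -270.9, 295.834], 'tool_rot': [-3.141, -0.001, 1.194], 'force': [0.416, -0.043, -0.434], 'width': 85.04, 'gripper_force': 0.0}
65.70646984690485 250.53854190504848 184.35360648131757 [[ 9.30000e-01 -3.55000e-01 -9.70000e-02  5.99949e+02]
 [-3.68000e-01 -8.97000e-01 -2.43000e-01 -2.08882e+02]
 [-1.00000e-03  2.62000e-01 -9.65000e-01  4.22722e+02]
 [ 0.00000e+00  0.00000e+00  0.00000e+00  1.00000e+00]]
```

View pics/w0.png

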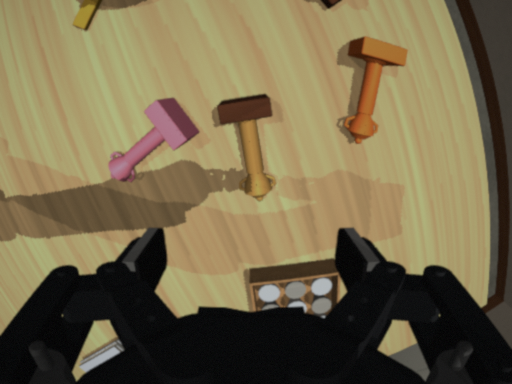

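The wrist view shows the gold trophy with its base at (245,108), column at about (253,150) and cup at (258,188). The fingers close roughly across it.

```bash
cat >> h.py <<'E'
def fray(d,u,v):
    f=d['img'].shape[0]/2/np.tan(np.radians(d['vfov']/2))
    x,y=u-d['cx'],v-d['cy'];r=np.hypot(x,y);t=r/f
    M=np.linalg.inv(np.array(d['world_to_cam']));c=np.array([np.sin(t)*x/r,np.sin(t)*y/r,np.cos(t)])
    return M[:3,3],M[:3,:3]@c,np.cos(t)
E
python3 - <<'E'
from h import *
d=np.load('w.npy',allow_pickle=True).item();I=d['img'];H=cv2.cvtColor(I,cv2.COLOR_RGB2HSV).astype(int)
bg=np.zeros(I.shape[:2],bool);bg[90:205,212:280]=1
dep=d['depth']
Z=np.zeros(dep.shape);P=np.zeros(dep.shape+(3,))
for v in range(90,205):
  for u in range(205,285):
    o,r,c=fray(d,u,v);P[v,u]=o+r/c*dep[v,u]
m=bg&(P[...,2]>9)
for v in range(94,202,6):
    us=np.flatnonzero(m[v]); 
    if len(us): print(v,us.min(),us.max(),P[v,us,2].max().round(1),H[v,us].mean(0).round())
# column midline
A=[]
for v in range(124,168,2):
    us=np.flatnonzero(m[v])
    u=(us.min()+us.max())/2
    o,r,c=fray(d,u,v);z=27.;A.append((o+r*(z-o[2])/r[2]).tolist()+[P[v,us,2].max()-12])
A=np.array(A);print(A[::4].round(1))
# refine heights: fit measured top heights
k=np.polyfit(A[:,1],A[:,3],1)
B=[]
for i,v in enumerate(range(124,168,2)):
    us=np.flatnonzero(m[v]);o,r,c=fray(d,(us.min()+us.max())/2,v);z=np.polyval(k,A[i,1]);B.append(o+r*(z-o[2])/r[2])
B=np.array(B);u,s,vt=np.linalg.svd(B-B.mean(0));ax=vt[0]*-np.sign(vt[0][1]);print('axis',ax,'dip',np.degrees(np.arcsin(-ax[2])),B.mean(0),'resid',s)
# ends of trophy: along axis coordinate of all points
q=P[m];t=(q-B.mean(0))@ax;print('extent',np.percentile(t,[0.5,99.5]))
for f in('scene_d.npy','side_d.npy','scene_g.npy','side_g.npy'):
    q=np.load(f);t=(q-B.mean(0))@ax;print(f,np.percentile(t,[1,10,50,90,99]).round(1))
    # lateral offset of the base
    n=np.cross([0,0,1],ax);n/=np.linalg.norm(n);print('  lat',np.percentile((q-B.mean(0))@n,[2,50,98]).round(1))
np.savez('ax.npz',c=B.mean(0),ax=ax)
# base end silhouettes
q=P[m&(H[...,2]<100)&(P[...,2]>50)];print('base top pts',((q-B.mean(0))@ax).min(),((q-B.mean(0))@ax).max(),q.mean(0))
E
```

```text
94 262 266 18.0 [ 20. 107.  94.]
100 222 269 67.7 [ 12. 148.  65.]
106 217 271 422.7 [ 10. 153.  82.]
112 218 272 67.9 [ 10. 154.  81.]
118 219 259 66.9 [ 11. 151.  78.]
124 222 256 422.7 [ 18. 148. 141.]
130 239 257 43.3 [ 18. 151. 148.]
136 240 258 42.5 [ 18. 151. 148.]
142 241 259 42.4 [ 18. 151. 147.]
148 242 260 41.6 [ 18. 151. 148.]
154 214 264 422.7 [ 18. 146. 150.]
160 245 264 422.7 [ 18. 151. 152.]
166 246 262 38.5 [ 18. 154. 151.]
172 247 263 36.7 [ 18. 152. 151.]
178 244 274 37.0 [ 19. 150. 143.]
184 239 275 39.4 [ 19. 149. 143.]
190 242 270 41.9 [ 19. 147. 147.]
196 252 275 422.7 [ 19. 141. 128.]
[[ 576.5 -226.    27.   410.7]
 [ 584.2 -240.6   27.   410.7]
 [ 577.8 -249.6   27.   410.7]
 [ 579.4 -261.9   27.    29.6]
 [ 577.2 -272.8   27.   410.7]
 [ 574.5 -283.5   27.    25.5]]
axis [-0.14498191 -0.69005764 -0.70908441] dip 45.160469416241085 [ 584.51075466 -245.05434957  133.26861039] resid [98.23800124 14.36162186  2.09329584]
extent [-232.44636829  140.32468614]
scene_d.npy [ 17.8  22.5  42.   98.9 143.8]
  lat [-26.1  15.5  34.5]
side_d.npy [ 12.4  18.9  33.3  51.  126.6]
  lat [-32.8  -8.1  29.1]
scene_g.npy [ 51.3  61.8 102.1 129.8 145.2]
  lat [-8.3  7.1 22.5]
side_g.npy [ 17.   89.7 114.  124.7 133.3]
  lat [-21.   -3.4  30.8]
base top pts -232.4463682923744 34.3228839999845 [ 590.78011723 -210.47594512   65.96255307]
```

```bash
python3 - <<'E'
from h import *
d=np.load('w.npy',allow_pickle=True).item();dep=d['depth'];P=np.zeros(dep.shape+(3,))
for v in range(90,205):
  for u in range(205,285):
    o,r,c=fray(d,u,v);P[v,u]=o+r/c*dep[v,u]
m=(P[...,2]>9)&(P[...,2]<80)&(dep>0)
m=cv2.morphologyEx(m.astype(np.uint8),cv2.MORPH_OPEN,np.ones((3,3)))>0
R=[]
for v in range(126,174,2):
    us=np.flatnonzero(m[v])
    if 10<np.ptp(us)<24: R.append((us.mean(),v,np.percentile(P[v,us,2],95)))
R=np.array(R);k=np.polyfit(R[:,1],R[:,2]-12,1)
B=[]
for u,v,_ in R:
    o,r,c=fray(d,u,v);z=np.polyval(k,v);B.append(o+r*(z-o[2])/r[2])
B=np.array(B);u,s,vt=np.linalg.svd(B-B.mean(0),full_matrices=0);ax=vt[0]*-np.sign(vt[0][1])
print(len(R),'axis',ax,'dip',np.degrees(np.arcsin(-ax[2])),B.mean(0),s)
n=np.cross([0,0,1],ax);n/=np.linalg.norm(n)
for nm,q in[('w',P[m])]+[(f,np.load(f)) for f in('scene_d.npy','side_d.npy','scene_g.npy','side_g.npy')]:
    t=(q-B.mean(0))@ax;l=(q-B.mean(0))@n;b=t<-25;print(nm,np.percentile(t,[1,10,50,90,99]).round(1),'base lat',np.percentile(l[b],[3,50,97]).round(1) if b.any() else '', 'cup lat',np.percentile(l[t>30],[3,97]).round(1))
    if b.any(): print('   base t',np.percentile(t[b],[2,50,98]).round(1), q[b][:,2].max())
np.savez('ax.npz',c=B.mean(0),ax=ax)
E
```

```text
24 axis [-0.21442499 -0.97020988 -0.11275955] dip 6.474416223296015 [ 579.11648106 -263.289349     28.22690359] [95.46861735  1.03819321  0.11635489]
w [-69.5 -66.8 -27.4  49.6  64.9] base lat [-28.8   0.2  29.8] cup lat [-22.2  22.1]
   base t [-69.5 -56.8 -27.3] 69.06230545268897
scene_d.npy [-66.3 -63.  -47.5   9.7  67.6] base lat [-23.9  20.3  35.5] cup lat [ 0.7 21.7]
   base t [-65.8 -49.8 -40.2] 68.11688440769956
side_d.npy [-76.9 -73.2 -69.6 -49.6  44.2] base lat [-31.6  -4.3  29. ] cup lat [-16.7  -8.7]
   base t [-75.9 -69.9 -49.4] 66.33489478049944
scene_g.npy [-39.8 -27.6  23.6  60.9  74.1] base lat [-25.8   6.5  15.8] cup lat [-5.3 25.2]
   base t [-60.7 -31.9 -25.3] 65.96658975570699
side_g.npy [-72.    8.7  39.7  53.   60.5] base lat [29.9 31.1 32.9] cup lat [-18.8  23.2]
   base t [-72.  -70.2 -59.5] 64.21189590260417
```

```bash
cat > kin.py <<'E'
import numpy as np, json
from scipy.spatial.transform import Rotation as Ro
from scipy.optimize import least_squares
AL=np.array([0,-90,90,90,90,90,-90])*np.pi/180
def fk(q,p):
    d1,d3,a4,a5,d5,a7,d7,yaw=p
    a=[0,0,0,a4,a5,0,a7];d=[d1,0,d3,0,d5,0,d7]
    T=np.eye(4);T[:3,:3]=Ro.from_euler('z',yaw).as_matrix()
    for i in range(7):
        ca,sa,c,s=np.cos(AL[i]),np.sin(AL[i]),np.cos(q[i]),np.sin(q[i])
        T=T@np.array([[c,-s,0,a[i]],[s*ca,c*ca,-sa,-d[i]*sa],[s*sa,c*sa,ca,d[i]*ca],[0,0,0,1]])
    return T
def err(p,L,rot=1):
    e=[]
    for q,x,r in L:
        T=fk(q,p);e+=list(T[:3,3]-x)
        e+=list(300*(Ro.from_euler('xyz',r).as_matrix().T@T[:3,:3]-np.eye(3)).ravel()*rot)
    return np.array(e)
E
python3 - <<'E'
from kin import *
L=json.load(open('log.json'))
best=None
for y in np.arange(-3,3.2,.5):
    r=least_squares(err,[300,350,50,70,350,76,270,y],args=(L,))
    if best is None or r.cost<best.cost:best=r
print(best.cost,best.x.round(2));print(err(best.x,L).round(1)[:12])
for q,x,r in L:
    print(Ro.from_matrix(fk(q,best.x)[:3,:3]).as_euler('xyz').round(3),np.round(r,3))
E
```

```text
220404.2113372832 [-1.0384941e+05  1.8041664e+05 -1.0966306e+05 -1.8491439e+05
  1.2591749e+05 -1.1850730e+04 -1.1603516e+05  3.9000000e-01]
[-169.6  -29.8   18.3 -278.6  299.2   -3.4 -297.5 -278.4   32.3   32.4
    1.1   -1.8]
[-3.138  0.107  1.73 ] [-3.14   0.     0.231]
[ 3.132 -0.083  1.034] [-3.141  0.     0.932]
[-3.138  0.155  0.743] [-3.141e+00 -1.000e-03  1.194e+00]
```

```bash
cat > kin.py <<'E'
import numpy as np, json, itertools
from scipy.spatial.transform import Rotation as Ro
from scipy.optimize import least_squares
def chain(q,s,yaw,c):
    "frames after each joint"
    R=Ro.from_euler('z',yaw);out=[]
    for i,a in enumerate('zyzyzyz'):
        R=R*Ro.from_euler(a,s[i]*q[i]);out.append(R.as_matrix())
    out[-1]=(R*Ro.from_euler('z',c)).as_matrix();return out
def rerr(p,L,s): return np.concatenate([(chain(q,s,*p)[-1]-Ro.from_euler('xyz',r).as_matrix()).ravel() for q,x,r in L])
def cols(F): # d1, d3(upper), a_el, a_el2, d5, a_wr, tool
    return np.stack([np.array([0,0,1.]),F[1][:,2],F[2][:,0],F[3][:,0],F[3][:,2],F[4][:,0],F[5][:,0],F[6][:,2]],1)
E
python3 - <<'E'
from kin import *
L=json.load(open('log.json'));res=[]
for t in itertools.product([1,-1],repeat=4):
    s=[t[0],1,t[1],1,t[2],1,t[3]]
    for y in(-2,0,2):
      for c in (0,3):
        r=least_squares(rerr,[y,c],args=(L,s));res.append((r.cost,s,r.x.round(4).tolist()))
res.sort(key=lambda z:z[0])
for z in res[:8]:print(z)
s,p=res[0][1:]
A=np.vstack([cols(chain(q,s,*p)) for q,x,r in L]);b=np.concatenate([x for q,x,r in L])
A2=A[:,[0,1,4,7]];print(np.linalg.lstsq(A2,b,rcond=None)[0], (A2@np.linalg.lstsq(A2,b,rcond=None)[0]-b).round(2),np.linalg.svd(A)[1])
x=np.linalg.lstsq(A,b,rcond=None)[0];print(x.round(1),(A@x-b).round(2))
E
```

```text
(np.float64(5.296736053313534e-11), [-1, 1, -1, 1, -1, 1, -1], [-0.0035, 1.5673])
(np.float64(5.2967360538875605e-11), [-1, 1, -1, 1, -1, 1, -1], [-0.0035, 1.5673])
(np.float64(5.296736057816472e-11), [-1, 1, -1, 1, -1, 1, -1], [-6.2866, 1.5673])
(np.float64(5.299320028905807e-11), [-1, 1, -1, 1, -1, 1, -1], [-0.0034, 1.5674])
(np.float64(5.305290595016801e-11), [-1, 1, -1, 1, -1, 1, -1], [-0.0036, 1.5672])
(np.float64(5.311200462046506e-11), [-1, 1, -1, 1, -1, 1, -1], [6.2796, 1.5672])
(np.float64(0.0422364511621221), [-1, 1, -1, 1, -1, 1, 1], [-6.3205, 1.7303])
(np.float64(0.04223645116212301), [-1, 1, -1, 1, -1, 1, 1], [-0.0372, 1.7304])
[3780.93457488  713.72553014  289.56042554 3955.56038095] [30.66  1.16 -2.85 -0.22 11.35  6.24  1.06  6.42 -3.39] [3.81335938e+00 3.06630426e+00 2.03521674e-01 7.28418133e-02
 6.77786823e-02 5.14966720e-02 4.57739706e-02 5.28920601e-04]
[ 972.   574.3   -7.1 -158.8  358.9  136.3   -5.7 1016.7] [ 2.949e+01  7.700e+00 -4.000e-01  4.210e+00  7.270e+00  6.500e-01
 -1.500e-01 -2.000e-02 -2.600e-01]
```

Emit:
send_rows(
  series=[
    [85, [0, 0, -0.5], [0, 0, 0.9]],
    [85, [0, 0, -0.5], [0, 0, 0.92]],
    [85, [0, 0, -0.5], [0.98, -0.22, 0]],
    [85, [0, 0, 0], [0.98, -0.22, 0]],
    [85, [0, 0, 0], [0.98, -0.22, 0]],
    [85, [0, 0, 0], [0, 0, 0]],
  ],
)

```text
clock: 2.4
eef_pos: [571.9, -277.8, 205.1]
tool_rot: [-3.139, -0.26, 1.341]
force: [-0.7, -0.1, 0.7]
width: 85.2
gripper_force: 0.0
```

```bash
python3 log.py
```

```text
{'clock': 2.4, 'qpos': [0.773, 0.73, -0.415, 1.531, 0.023, 0.985, 0.204], 'eef_pos': [571.854, -277.78, 205.11], 'tool_rot': [-3.139, -0.26, 1.341], 'force': [-0.677, -0.102, 0.66], 'width': 85.241, 'gripper_force': 0.0}
```

Emit:
send_rows(
  series=[
    [85, [0, -0.3, 0], [0.98, -0.22, 0]],
    [85, [0, -0.3, 0], [0.98, -0.22, 0]],
    [85, [0, 0, 0], [0, 0, 0]],
  ],
)

```text
clock: 2.78
eef_pos: [572.4, -313.5, 204.5]
tool_rot: [-3.138, -0.434, 1.341]
force: [0.4, -1.0, -0.5]
width: 84.7
gripper_force: 0.0
```

```bash
python3 log.py; cat >> kin.py <<'E'
S=[-1,1,-1,1,-1,1,-1];PR=[-0.0035,1.5673]
X0=np.array([365,395,-20,20,385,-15,0,290,40,0,60.]);SG=np.array([60,60,30,30,60,40,40,80,60,30,80.])
def cols(F):
    return np.stack([np.array([0,0,1.]),F[1][:,2],F[2][:,0],F[3][:,0],F[3][:,2],F[5][:,0],F[6][:,0],F[6][:,2],F[1][:,1],F[3][:,1],F[5][:,1]],1)
def fit():
    L=json.load(open('log.json'))
    A=np.vstack([cols(chain(q,S,*PR)) for q,x,r in L]);b=np.concatenate([x for q,x,r in L])
    x=np.linalg.lstsq(np.vstack([A,np.diag(.5/SG)]),np.concatenate([b,X0*.5/SG]),rcond=None)[0]
    return x,(A@x-b)
E
python3 -c "
from kin import *
x,e=fit();print(x.round(1));print(e.round(1))"
```

```text
{'clock': 2.775, 'qpos': [0.909, 0.826, -0.487, 1.407, -0.067, 1.113, 0.344], 'eef_pos': [572.427, -313.503, 204.546], 'tool_rot': [-3.138, -0.434, 1.341], 'force': [0.429, -0.95, -0.495], 'width': 84.651, 'gripper_force': 0.0}
[336.6 560.1  -1.    1.  380.8  -1.9   1.3 334.7 -10.1 -14.7  -2.4]
[-0.1  0.2 -0.1  0.1  0.1 -0.1  0.1 -0.1 -0.1  0.1 -0.1  0.2  0.   0.
  0.1]
```

```bash
cat >> kin.py <<'E'
LO=np.array([-3.06,-.37,-1.25,.18,-1.1,.23,-2.94])+.06;HI=np.array([3.06,2.12,1.32,2.47,4.24,1.98,2.94])-.06
def ik(pos,R,q0,x):
    def e(q):
        F=chain(q,S,*PR);return np.concatenate([(cols(F)@x-pos)/10,5*(Ro.from_matrix(F[-1]@R.T)).as_rotvec(),.003*(q-q0)])
    r=least_squares(e,np.clip(q0,LO+.01,HI-.01),bounds=(LO,HI),max_nfev=60);return r.x,np.abs(e(r.x)[:6]).max()
def pose(psi,down,flip=0):
    "tool z heading psi, 'down' rad below level; y horizontal"
    z=np.array([np.cos(psi)*np.cos(down),np.sin(psi)*np.cos(down),-np.sin(down)])
    y=np.array([-np.sin(psi),np.cos(psi),0])*(1-2*flip);return np.stack([np.cross(y,z),y,z],1)
E
python3 - <<'E'
from kin import *
x,_=fit();L=json.load(open('log.json'));q=np.array(L[-1][0]);rng=np.random.default_rng(0)
for T in(18.4,30):
  for psi in range(-150,30,20):
    for fl in(0,1):
        R=pose(np.radians(psi),np.radians(T),fl);pos=np.array([538,134,140.])+2*R[:,2];b=None
        for k in range(7):
            q0=q if k==0 else rng.uniform(LO,HI);s,e=ik(pos,R,q0,x)
            if e<.05 and (b is None or np.abs(s-q).max()<np.abs(b-q).max()): b=s
        if b is not None:
            F=chain(b,S,*PR);wr=cols(F)[:,:5]@x[:5];print(T,psi,fl,b.round(2),'wrist',wr.round())
E
```

```text
18.4 -110 0 [-0.68  1.22  0.11  1.21  0.53  1.81 -1.12] wrist [628. 451. 245.]
18.4 -110 1 [-0.55  1.22 -0.17  1.21  0.68  1.92  1.88] wrist [630. 452. 247.]
18.4 -90 0 [-0.65  1.13 -0.15  1.48  0.86  1.71 -1.26] wrist [519. 468. 249.]
18.4 -90 1 [-0.47  1.19 -0.5   1.47  1.03  1.92  1.73] wrist [523. 469. 252.]
18.4 -70 0 [-0.76  1.06 -0.12  1.76  1.08  1.49 -1.34] wrist [410. 446. 249.]
18.4 -70 1 [-0.8   1.07 -0.05  1.76  1.04  1.44  1.83] wrist [409. 447. 245.]
18.4 -50 0 [-0.92  1.03  0.04  2.06  1.35  1.23 -1.51] wrist [314. 389. 247.]
18.4 -50 1 [-0.91  1.03  0.03  2.05  1.35  1.24  1.63] wrist [314. 389. 245.]
18.4 -30 0 [-0.49  1.14 -0.6   2.33  1.79  1.83 -1.67] wrist [251. 307. 256.]
18.4 -30 1 [-0.68  1.07 -0.32  2.33  1.78  1.57  1.39] wrist [247. 307. 250.]
30 -130 0 [-0.51  1.17  0.05  1.11  0.32  1.85 -1.25] wrist [708. 377. 308.]
30 -130 1 [-0.39  1.18 -0.24  1.1   0.48  1.92  1.74] wrist [711. 378. 310.]
30 -110 0 [-0.61  1.1   0.02  1.31  0.52  1.66 -1.17] wrist [619. 425. 308.]
30 -110 1 [-0.42  1.13 -0.38  1.3   0.74  1.82  1.77] wrist [622. 426. 311.]
30 -90 0 [-0.58  1.03 -0.23  1.55  0.85  1.57 -1.26] wrist [520. 440. 311.]
30 -90 1 [-0.37  1.11 -0.64  1.54  1.04  1.82  1.72] wrist [524. 441. 314.]
30 -70 0 [-0.65  0.96 -0.22  1.81  1.08  1.38 -1.29] wrist [421. 421. 311.]
30 -70 1 [-0.96  0.98  0.27  1.82  0.83  1.06  2.05] wrist [418. 420. 302.]
30 -50 0 [-0.82  0.9  -0.03  2.08  1.35  1.1  -1.4 ] wrist [333. 369. 309.]
30 -50 1 [-0.53  0.95 -0.47  2.07  1.44  1.44  1.69] wrist [336. 371. 312.]
30 -30 0 [-0.29  1.07 -0.83  2.33  1.8   1.75 -1.47] wrist [278. 293. 318.]
30 -30 1 [-0.79  0.9  -0.06  2.34  1.84  1.12  1.47] wrist [270. 293. 308.]
```

Emit:
send_rows(
  series=[
    [65, [-0.13, -0.29, -1.0], [0, 0, 0]],
    [65, [0.05, 0.22, -0.49], [0, 0, 0]],
    [65, [0.05, 0.22, -0.49], [0, 0, 0]],
    [65, [0.05, 0.22, -0.49], [0, 0, 0]],
    [65, [0.02, 0.1, -0.25], [0, 0, 0]],
    [65, [0, 0, 0], [0, 0, 0]],
  ],
)

```text
clock: 3.52
eef_pos: [576.9, -279.2, 43.3]
tool_rot: [-3.14, -0.438, 1.351]
force: [0.2, -0.6, -0.4]
width: 65.0
gripper_force: 0.0
```

```bash
python3 log.py; python3 - <<'E'
from h import *
a=np.load('a.npy',allow_pickle=True).item();b=np.load('b.npy',allow_pickle=True).item()
for n,d in(('scene',a),('side',b)):
    P=pts(d);H=cv2.cvtColor(d['img'],cv2.COLOR_RGB2HSV).astype(int)
    m=(abs(H[...,0]-112)<8)&(H[...,1]>180)&(P[...,2]>5)&(P[...,2]<200)&(P[...,0]<1200)
    q=P[m];print(n,'bottle',m.sum(),np.percentile(q,[3,50,97],axis=0).round())
for n,d,bx in(('scene',a,(270,300,138,158)),('side',b,(265,310,300,342))):
    P=pts(d)[bx[2]:bx[3],bx[0]:bx[1]].reshape(-1,3);q=P[(P[:,2]>12)&(P[:,2]<30)];print('tape',np.percentile(q,[3,50,97],axis=0).round())
d=get_image('wrist');save(d,'w1.png')
E
```

```text
{'clock': 3.525, 'qpos': [0.863, 1.012, -0.462, 1.53, -0.029, 0.812, 0.375], 'eef_pos': [576.881, -279.199, 43.287], 'tool_rot': [-3.14, -0.438, 1.351], 'force': [0.249, -0.624, -0.372], 'width': 64.98, 'gripper_force': 0.0}
scene bottle 479 [[530. 458.  11.]
 [559. 469.  85.]
 [579. 490. 163.]]
side bottle 1466 [[516. 488.  13.]
 [533. 515.  98.]
 [561. 527. 163.]]
tape [[319. 359.  13.]
 [363. 397.  21.]
 [404. 444.  26.]]
tape [[317. 367.  13.]
 [357. 416.  22.]
 [399. 451.  25.]]
```

View pics/w1.png

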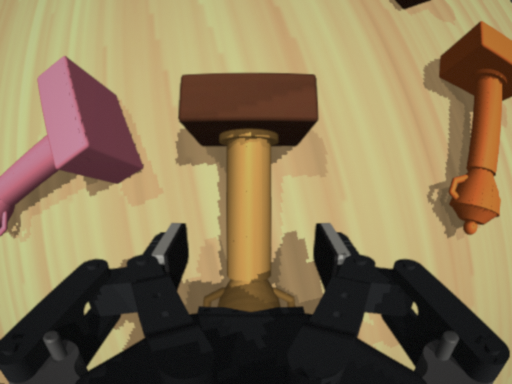

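The column is centred between the pads at (250,200) and the pink and orange pieces are clear. I'll go down the last 17 mm and close.

Emit:
send_rows(
  series=[
    [65, [-0.02, 0.02, -0.14], [0, 0, 0]],
    [65, [0, 0.02, -0.14], [0, 0, 0]],
    [65, [0, 0, 0], [0, 0, 0]],
    [15, [0, 0, 0], [0, 0, 0]],
    [15, [0, 0, 0], [0, 0, 0]],
    [15, [0, 0, 0], [0, 0, 0]],
    [15, [0, 0, 0], [0, 0, 0]],
    [15, [0, 0, 0], [0, 0, 0]],
  ],
)

```text
clock: 4.58
eef_pos: [576.2, -278.3, 27.1]
tool_rot: [3.141, -0.438, 1.35]
force: [-0.5, -0.6, 3.4]
width: 22.2
gripper_force: 58.6
```

```bash
python3 log.py; python3 -c "
from kin import *
x,e=fit();print(x.round(1),abs(e).max())"
```

```text
{'clock': 4.575, 'qpos': [0.862, 1.034, -0.459, 1.536, -0.025, 0.784, 0.38], 'eef_pos': [576.239, -278.281, 27.093], 'tool_rot': [3.141, -0.438, 1.35], 'force': [-0.508, -0.643, 3.379], 'width': 22.171, 'gripper_force': 58.643}
[336.4 560.5   0.6   0.7 381.9   0.9   1.6 333.6  -9.8 -15.9  -1.7] 0.23834402295142354
```

Emit:
send_rows(
  series=[
    [15, [0, 0, 0.3], [0, 0, 0]],
    [15, [0, 0, 0.6], [0, 0, 0]],
    [15, [0, 0, 0.8], [-0.49, 0.11, 0]],
    [15, [0, 0, 0.8], [-0.98, 0.22, 0]],
    [15, [0, 0, 0.8], [-0.98, 0.22, 0]],
    [15, [0, 0, 0.8], [-0.98, 0.22, 0]],
    [15, [0, 0.3, 0.6], [-0.98, 0.22, 0]],
    [15, [0, 0.5, 0.2], [-0.98, 0.22, 0]],
  ],
)

```text
clock: 5.58
eef_pos: [576.5, -230.3, 324.5]
tool_rot: [3.136, 0.047, 1.347]
force: [0.9, 0.5, -3.1]
width: 22.2
gripper_force: 59.0
```

Emit:
send_rows(
  series=[
    [15, [-0.05, 0.5, 0], [-0.98, 0.22, 0]],
    [15, [-0.05, 0.5, 0], [-0.98, 0.22, 0]],
    [15, [-0.05, 0.5, 0], [-0.98, 0.22, 0]],
    [15, [-0.05, 0.5, 0], [-0.98, 0.22, 0]],
    [15, [-0.05, 0.5, 0], [-0.98, 0.22, 0]],
    [15, [-0.05, 0.5, 0], [-0.98, 0.22, 0]],
    [15, [-0.05, 0.5, 0], [-0.98, 0.22, 0]],
    [15, [-0.05, 0.5, 0], [0, 0, 1]],
  ],
)

```text
clock: 6.58
eef_pos: [551.6, 13.4, 319.5]
tool_rot: [-3.139, 0.656, 1.443]
force: [-0.5, 0.2, -1.5]
width: 22.2
gripper_force: 59.0
```

```bash
python3 log.py; python3 -c "
from kin import *
x,e=fit();print(x.round(1),abs(e).max())"
```

```text
{'clock': 6.575, 'qpos': [-0.301, 0.581, -0.161, 1.61, 0.631, 1.41, -0.833], 'eef_pos': [551.644, 13.407, 319.517], 'tool_rot': [-3.139, 0.656, 1.443], 'force': [-0.509, 0.184, -1.501], 'width': 22.226, 'gripper_force': 59.045}
[ 3.365e+02  5.598e+02  1.400e+00  5.000e-01  3.816e+02  1.000e+00
  1.100e+00  3.330e+02 -1.000e+01 -1.600e+01 -1.000e+00] 0.24159093212529115
```

Emit:
send_rows(
  series=[
    [15, [-0.03, 0.25, 0], [0, 0, 1]],
    [15, [-0.03, 0.25, 0], [0, 0, 1]],
    [15, [-0.03, 0.25, 0], [0, 0, 1]],
    [15, [-0.03, 0.25, 0], [0, 0, 1]],
    [15, [-0.03, 0.25, 0], [0, 0, 1]],
    [15, [-0.03, 0.25, 0], [0, 0, 1]],
    [15, [-0.03, 0.25, 0], [0, 0, 1]],
    [15, [-0.03, 0.25, 0], [0, 0, 1]],
  ],
)

```text
clock: 7.58
eef_pos: [537.4, 130.9, 320.7]
tool_rot: [3.141, 0.657, 2.141]
force: [-0.7, -0.3, -2.1]
width: 22.0
gripper_force: 59.1
```

Emit:
send_rows(
  series=[
    [15, [0, 0, -0.2], [-0.84, -0.54, 0]],
    [15, [0, 0, -0.2], [-0.84, -0.54, 0]],
    [15, [0, 0, -0.2], [-0.84, -0.54, 0]],
    [15, [0, 0, -0.2], [-0.84, -0.54, 0]],
    [15, [0, 0, -0.2], [-0.84, -0.54, 0]],
    [15, [0, 0, -0.2], [-0.84, -0.54, 0]],
    [15, [0, 0, 0], [0, 0, 0]],
  ],
)

```text
clock: 8.45
eef_pos: [537.0, 131.5, 246.3]
tool_rot: [-3.139, 1.178, 2.143]
force: [0.6, 0.7, -1.3]
width: 22.3
gripper_force: 59.1
```

```bash
python3 log.py; cat > up.py <<'E'
from h import *
import sys
for n in('scene','side'):
    d=get_image(n);save(d,n+sys.argv[1]+'.png');np.save(n[:2]+'_now.npy',d,allow_pickle=True)
a=cv2.imread('pics/scene%s.png'%sys.argv[1])[90:240,190:390];b=cv2.imread('pics/side%s.png'%sys.argv[1])[110:300,160:360]
cv2.imwrite('pics/up%s.png'%sys.argv[1],np.hstack([cv2.resize(a,(400,300),interpolation=cv2.INTER_CUBIC),cv2.resize(b,(400,300)[:1]+(380,),interpolation=cv2.INTER_CUBIC)[:300]]))
E
python3 up.py 1
```

```text
{'clock': 8.45, 'qpos': [-0.764, 0.795, -0.151, 1.972, 1.197, 1.407, -1.233], 'eef_pos': [536.986, 131.545, 246.272], 'tool_rot': [-3.139, 1.178, 2.143], 'force': [0.596, 0.732, -1.284], 'width': 22.286, 'gripper_force': 59.146}
```

View pics/up1.png

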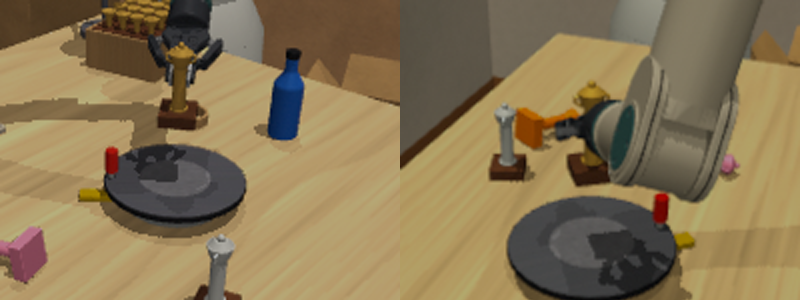

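The trophy hangs nearly upright over the felt, with its base at (180,115) in the left crop. I'll measure the axis before lowering.

```bash
cat > axis.py <<'E'
from h import *
def gold(d,lo,hi,c0=(480,600),c1=(80,190)):
    P=pts(d);H=cv2.cvtColor(d['img'],cv2.COLOR_RGB2HSV).astype(int)
    g=(abs(H[...,0]-20)<8)&(H[...,1]>90)&(P[...,2]>lo)&(P[...,2]<hi)&(P[...,0]>c0[0])&(P[...,0]<c0[1])&(P[...,1]>c1[0])&(P[...,1]<c1[1])
    return P,g,H
def axis(d,lo,hi):
    "axis of a vertical round column from midlines"
    P,g,H=gold(d,lo,hi);A=[]
    for v in range(g.shape[0]):
        us=np.flatnonzero(g[v])
        if len(us)<4: continue
        u=us.mean();o,r=ray(d,u,v);c=P[v,us];k=np.argsort(abs(us-u))[:2]
        t=np.median((c[k]-o)@r)+12;A.append(np.r_[o+t*r,len(us)])
    return np.array(A)
E
python3 - <<'E'
from axis import *
a=np.load('sc_now.npy',allow_pickle=True).item()
g0=246.3-90
A=axis(a,g0+10,g0+125);print(A.round(1))
E
```

```text
[[532.4 134.8 273.6   5. ]
 [542.6 123.4 276.3  11. ]
 [546.  126.1 273.   13. ]
 [544.  123.6 269.7   7. ]
 [546.  130.8 264.6   8. ]
 [543.7 133.6 259.5   8. ]
 [541.  125.8 257.6   8. ]
 [538.7 129.1 252.4   6. ]
 [537.2 128.7 248.5   7. ]
 [540.1 130.7 245.2   8. ]
 [542.1 128.3 242.9   8. ]
 [540.  125.9 239.5   7. ]
 [541.5 129.  235.4   8. ]
 [536.8 130.7 229.8   7. ]
 [538.2 129.2 227.    7. ]
 [537.5 130.4 222.8   7. ]
 [539.4 128.2 220.5   7. ]
 [535.6 133.6 213.8   7. ]
 [539.  129.3 212.6   7. ]
 [537.3 131.9 207.5   7. ]
 [529.8 128.1 202.7  12. ]
 [544.8 139.5 199.9  13. ]
 [540.1 132.2 197.1   9. ]
 [533.8 130.6 191.9  11. ]
 [537.1 130.9 189.2  10. ]
 [538.7 129.1 186.5  10. ]
 [540.4 130.  183.    9. ]
 [537.3 124.9 180.    6. ]]
```

Emit:
send_rows(
  series=[
    [15, [0.02, 0.05, 0], [-0.67, -0.43, 0]],
    [15, [0, 0, -0.4], [0, 0, 0]],
    [15, [0, 0, -0.5], [0, 0, 0]],
    [15, [0, 0, -0.5], [0, 0, 0]],
    [15, [0, 0, -0.3], [0, 0, 0]],
    [15, [0, 0, 0], [0, 0, 0]],
  ],
)

```text
clock: 9.3
eef_pos: [539.0, 132.8, 146.7]
tool_rot: [3.129, 1.249, 2.124]
force: [0.8, 0.0, -1.2]
width: 22.2
gripper_force: 59.2
```

```bash
python3 log.py; python3 up.py 2;python3 - <<'E'
from axis import *
a=np.load('sc_now.npy',allow_pickle=True).item();g=sensors.read_state()['eef_pos'][2]-86
A=axis(a,g+28,g+98);A=A[A[:,3]<9.5]
for k in(0,1):
    p=np.polyfit(A[:,2],A[:,k],1);print('xy'[k],np.degrees(p[0]),np.polyval(p,46),A[:,k].mean(),np.std(A[:,k]-np.polyval(p,A[:,2]))) 
for n in('sc_now.npy','si_now.npy'):
    d=np.load(n,allow_pickle=True).item();P=pts(d);H=cv2.cvtColor(d['img'],cv2.COLOR_RGB2HSV).astype(int)
    m=(H[...,2]<110)&(H[...,0]<22)&(H[...,1]>90)&(abs(P[...,0]-538)<60)&(abs(P[...,1]-134)<60)&(P[...,2]>g-8)&(P[...,2]<g+35);q=P[m];print(n,m.sum(),np.percentile(q,[1,50,99],axis=0).round(1))
E
```

```text
{'clock': 9.3, 'qpos': [-0.799, 1.022, -0.117, 1.944, 1.251, 1.398, -1.431], 'eef_pos': [539.018, 132.797, 146.729], 'tool_rot': [3.129, 1.249, 2.124], 'force': [0.806, 0.049, -1.213], 'width': 22.2, 'gripper_force': 59.203}
x 0.2660039291501683 541.1246889021588 541.4653343763156 1.3526484342881555
y 1.910806362858217 126.98286004989708 129.42984473007525 1.6199569670758218
sc_now.npy 216 [[505.5  87.7  64. ]
 [552.3 113.4  85.6]
 [583.4 164.5  95.1]]
si_now.npy 158 [[521.3 119.9  65.4]
 [547.1 160.9  84.5]
 [578.7 176.9  89.7]]
```

View pics/up2.png

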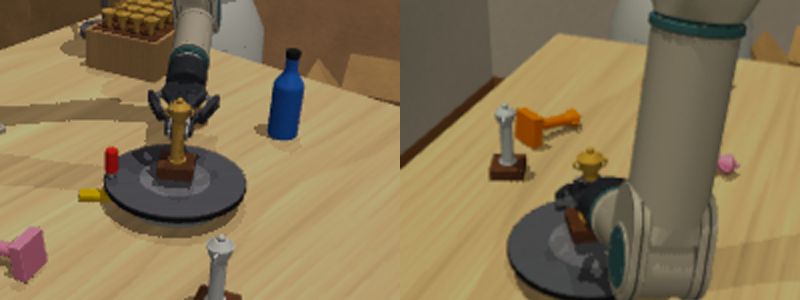

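Emit:
send_rows(
  series=[
    [15, [-0.02, 0.05, -0.1], [0, 0, 0]],
    [15, [0, 0, -0.08], [0, 0, 0]],
    [15, [0, 0, 0], [0, 0, 0]],
  ],
)

```text
clock: 9.78
eef_pos: [537.5, 136.1, 135.7]
tool_rot: [3.13, 1.25, 2.125]
force: [0.1, 0.3, -1.8]
width: 22.2
gripper_force: 59.2
```

Emit:
send_rows(
  series=[
    [15, [0, 0, -0.04], [0, 0, 0]],
    [15, [0, 0, 0], [0, 0, 0]],
  ],
)

```text
clock: 10.02
eef_pos: [537.6, 135.9, 133.4]
tool_rot: [3.129, 1.25, 2.125]
force: [0.3, -0.8, -2.5]
width: 22.0
gripper_force: 59.2
```

Emit:
send_rows(
  series=[
    [15, [0, 0, -0.03], [0, 0, 0]],
    [15, [0, 0, 0], [0, 0, 0]],
  ],
)

```text
clock: 10.28
eef_pos: [537.6, 135.9, 131.6]
tool_rot: [3.129, 1.25, 2.125]
force: [-0.9, -0.9, -2.7]
width: 21.9
gripper_force: 59.2
```

Emit:
send_rows(
  series=[
    [15, [0, 0, -0.02], [0, 0, 0]],
    [15, [0, 0, 0], [0, 0, 0]],
  ],
)

```text
clock: 10.52
eef_pos: [537.6, 136.0, 130.5]
tool_rot: [3.129, 1.25, 2.124]
force: [-0.7, 0.9, -2.9]
width: 22.0
gripper_force: 59.2
```

Emit:
send_rows(
  series=[
    [15, [0, 0, -0.02], [0, 0, 0]],
    [15, [0, 0, 0], [0, 0, 0]],
  ],
)

```text
clock: 10.78
eef_pos: [537.7, 135.9, 130.0]
tool_rot: [3.127, 1.251, 2.123]
force: [-1.0, 1.2, 0.5]
width: 22.3
gripper_force: 59.5
```

Emit:
send_rows(
  series=[
    [15, [0, 0, -0.02], [0, 0, 0]],
    [15, [0, 0, 0], [0, 0, 0]],
  ],
)

```text
clock: 11.02
eef_pos: [537.8, 135.9, 129.9]
tool_rot: [3.125, 1.253, 2.121]
force: [-2.4, 3.3, 6.8]
width: 21.8
gripper_force: 59.9
```

Emit:
send_rows(
  series=[
    [32, [0, 0, 0], [0, 0, 0]],
    [45, [0, 0, 0], [0, 0, 0]],
    [70, [0, 0, 0], [0, 0, 0]],
    [70, [0, 0, 0], [0, 0, 0]],
    [70, [0, 0, 0], [0, 0, 0]],
  ],
)

```text
clock: 11.65
eef_pos: [537.6, 135.9, 128.1]
tool_rot: [3.129, 1.25, 2.124]
force: [0.0, -0.1, -0.5]
width: 69.9
gripper_force: 0.0
```

```bash
python3 log.py; python3 up.py 3;python3 - <<'E'
from kin import *
x,e=fit();print(x.round(1),abs(e).max())
E
```

```text
{'clock': 11.65, 'qpos': [-0.805, 1.058, -0.116, 1.932, 1.254, 1.393, -1.455], 'eef_pos': [537.562, 135.893, 128.087], 'tool_rot': [3.129, 1.25, 2.124], 'force': [0.014, -0.125, -0.454], 'width': 69.853, 'gripper_force': 0.0}
[336.6 559.7   1.1   0.6 381.8   0.9   1.1 333.1  -9.9 -16.   -1. ] 0.24770334040181297
```

View pics/up3.png

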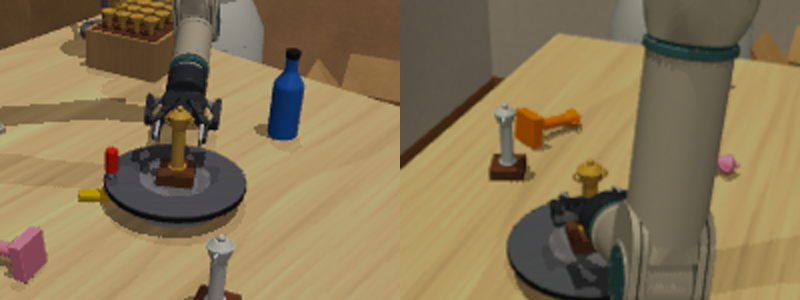

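The trophy stands by itself on the felt. I'll back out along the tool axis and work out the turn for the knob.

Emit:
send_rows(
  series=[
    [82, [-0.08, 0.13, 0.05], [0, 0, 0]],
    [82, [-0.2, 0.32, 0.13], [0, 0, 0]],
    [82, [-0.3, 0.48, 0.19], [0, 0, 0]],
    [82, [-0.3, 0.48, 0.19], [0, 0, 0]],
    [82, [-0.2, 0.32, 0.3], [0, 0, 0]],
    [82, [0, 0, 0.7], [0, 0, 0]],
    [82, [0, 0, 0.7], [0, 0, 0]],
    [82, [0, 0, 0.5], [0, 0, 0]],
  ],
)

```text
clock: 12.75
eef_pos: [472.3, 240.4, 295.6]
tool_rot: [3.125, 1.249, 2.121]
force: [0.9, 0.1, -0.0]
width: 82.1
gripper_force: 0.0
```

```bash
python3 log.py; python3 up.py 4; python3 - <<'E'
from kin import *
from axis import *
s=sensors.read_state();R=Ro.from_euler('xyz',s['tool_rot'])
for y in(.7,.7+np.pi): print((Ro.from_euler('xyz',[np.pi,0,y])*R.inv()).as_rotvec(degrees=True).round(1))
d=np.load('sc_now.npy',allow_pickle=True).item();A=axis(d,73,143);A=A[A[:,3]<9.5]
for k in(0,1):
    p=np.polyfit(A[:,2],A[:,k],1);print('xy'[k],np.degrees(p[0]),np.polyval(p,46),A[:,k].mean(),len(A))
# knob + trophy seen in both views: triangulate top centroids
def tri(a,ua,b,ub):
    o,r=ray(a,*ua);p,q=ray(b,*ub);t=np.linalg.lstsq(np.stack([r,-q],1),p-o,rcond=None)[0];x,y=o+t[0]*r,p+t[1]*q;return (x+y)/2,np.linalg.norm(x-y)
D=[np.load(n,allow_pickle=True).item() for n in('sc_now.npy','si_now.npy')]
C=[];G=[]
for d in D:
    P=pts(d);H=cv2.cvtColor(d['img'],cv2.COLOR_RGB2HSV).astype(int)
    m=((H[...,0]<8)|(H[...,0]>172))&(H[...,1]>170)&(abs(P[...,2]-83)<30)&(abs(P[...,0]-450)<40)&(abs(P[...,1]-60)<40)
    C.append(np.argwhere(m).mean(0)[::-1])
    P,g,_=gold(d,46+100,46+150);G.append(np.argwhere(g).mean(0)[::-1]);print(m.sum(),g.sum())
print('knob',tri(D[0],C[0],D[1],C[1]),'cup',tri(D[0],G[0],D[1],G[1]))
E
```

```text
{'clock': 12.75, 'qpos': [-0.952, 0.794, -0.204, 1.821, 1.034, 1.648, -1.186], 'eef_pos': [472.27, 240.439, 295.602], 'tool_rot': [3.125, 1.249, 2.121], 'force': [0.946, 0.098, -0.026], 'width': 82.132, 'gripper_force': 0.0}
[ 76.4 -11.2 -70.3]
[11.6 79.  83.7]
x -0.42814131079066736 541.7317044955169 541.3131300254364 18
y 2.336287138743149 130.17059548580116 132.45467816226454 18
76 116
0 163
 ** On entry to DLASCL parameter number  4 had an illegal value
 ** On entry to DLASCL parameter number  4 had an illegal value
 ** On entry to DLASCL parameter number  4 had an illegal value
 ** On entry to DLASCL parameter number  4 had an illegal value
 ** On entry to DLASCL parameter number  5 had an illegal value
 ** On entry to DLASCL parameter number  4 had an illegal value<stdin>:16: RuntimeWarning: Mean of empty slice.
  ret = um.true_divide(
Traceback (most recent call last):
numpy.linalg.LinAlgError: SVD did not converge in Linear Least Squares
```

View pics/up4.png

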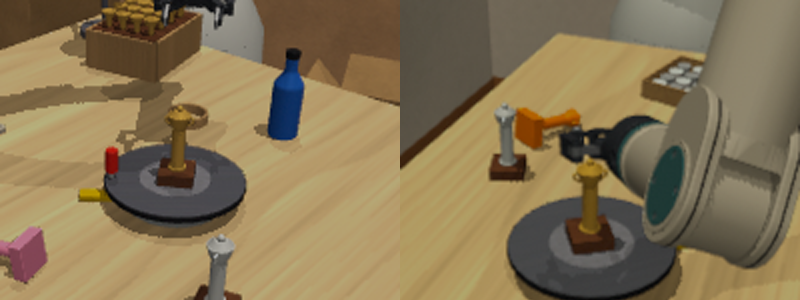

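The trophy is upright and central on the felt, base at (178,172) in the left crop. Next I'll turn the tool downward and move over the knob.

Emit:
send_rows(
  series=[
    [82, [0, 0, 0], [0.955, -0.14, -0.88]],
    [82, [0, -0.1, 0], [0.955, -0.14, -0.88]],
    [82, [0, -0.2, 0], [0.955, -0.14, -0.88]],
    [82, [0, -0.2, 0], [0.955, -0.14, -0.88]],
    [82, [-0.03, -0.2, 0], [0.955, -0.14, -0.88]],
    [82, [-0.03, -0.2, 0], [0.955, -0.14, -0.88]],
    [82, [-0.03, -0.2, 0], [0.955, -0.14, -0.88]],
    [82, [-0.03, -0.2, 0], [0.955, -0.14, -0.88]],
  ],
)

```text
clock: 13.85
eef_pos: [465.0, 161.9, 293.1]
tool_rot: [2.85, 0.601, 1.248]
force: [-0.3, 0.0, -0.6]
width: 82.0
gripper_force: 0.0
```

Emit:
send_rows(
  series=[
    [82, [-0.03, -0.2, 0], [0.955, -0.14, -0.88]],
    [82, [-0.03, -0.2, 0], [0.955, -0.14, -0.88]],
    [82, [-0.03, -0.2, 0], [0.955, -0.14, -0.88]],
    [82, [-0.03, -0.2, 0], [0.955, -0.14, -0.88]],
    [82, [-0.03, -0.2, 0], [0.955, -0.14, -0.88]],
    [82, [-0.03, -0.2, 0], [0.955, -0.14, -0.88]],
    [82, [-0.03, -0.2, 0], [0.955, -0.14, -0.88]],
    [82, [0, -0.2, 0], [0.955, -0.14, -0.88]],
  ],
)

```text
clock: 14.85
eef_pos: [452.4, 65.9, 293.4]
tool_rot: [-3.136, 0.0, 0.702]
force: [0.6, -0.1, -0.7]
width: 81.8
gripper_force: 0.0
```

```bash
python3 log.py; python3 - <<'E'
from axis import *
from scipy.spatial.transform import Rotation as Ro
def tri(A,B):
    (o,r),(p,q)=A,B;t=np.linalg.lstsq(np.stack([r,-q],1),p-o,rcond=None)[0];x,y=o+t[0]*r,p+t[1]*q;return ((x+y)/2).round(1),np.linalg.norm(x-y).round(1)
a=np.load('a.npy',allow_pickle=True).item();b=np.load('b.npy',allow_pickle=True).item()
print('knob mid',tri(ray(a,245.49,169.67),ray(b,290.10,213.85)))
w=get_image('wrist');np.save('w2.npy',w,allow_pickle=True);save(w,'w2.png')
H=cv2.cvtColor(w['img'],cv2.COLOR_RGB2HSV).astype(int)
m=((H[...,0]<8)|(H[...,0]>172))&(H[...,1]>170)&(H[...,2]>60)
k,l,st,c=cv2.connectedComponentsWithStats(m.astype(np.uint8));i=1+np.argmax(st[1:,4]);print(st[i],c[i])
ys,xs=np.nonzero(l==i);Q=[]
for u,v in zip(xs,ys):
    if w['depth'][v,u]>0:
        o,r,cc=fray(w,u,v);Q.append(o+r/cc*w['depth'][v,u])
Q=np.array(Q);t=Q[Q[:,2]>99.5];print('knob top',t.mean(0),len(t),np.percentile(Q[:,2],[2,98]),cv2.minEnclosingCircle(t[:,:2].astype(np.float32)))
s=sensors.read_state();print((Ro.from_euler('xyz',[np.pi,0,.7])*Ro.from_euler('xyz',s['tool_rot']).inv()).as_rotvec(degrees=True))
E
```

```text
{'clock': 14.85, 'qpos': [-0.046, 0.303, -0.204, 1.964, 0.071, 0.886, -1.155], 'eef_pos': [452.445, 65.855, 293.409], 'tool_rot': [-3.136, 0.0, 0.702], 'force': [0.598, -0.117, -0.679], 'width': 81.782, 'gripper_force': 0.0}
knob mid (array([448.7,  60.3,  79.4]), np.float64(0.2))
[244 158  21  25 409] [253.74327628 170.16136919]
knob top [449.32805013  60.29544282 104.01494875] 326 [ 73.92727859 105.62967143] ((449.0986328125, 59.84187698364258), 11.566896438598633)
[-0.1833619  -0.24587517  0.3817754 ]
```

View pics/w2.png

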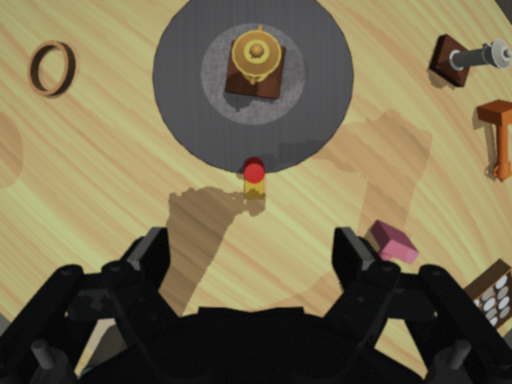

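The wrist view shows the knob at (254,172) with the yellow tab behind it. The trophy is upright at (256,60) on the felt, and the fingers close tangentially. I'll fit the plate centre from this view and list the circle increments.

```bash
python3 - <<'E'
from h import *
from scipy.optimize import least_squares
w=np.load('w2.npy',allow_pickle=True).item();H=cv2.cvtColor(w['img'],cv2.COLOR_RGB2HSV).astype(int)
m=(H[...,1]<60)&(H[...,2]<140);m[185:]=0;m[:,:120]=0;m[:,380:]=0
m=cv2.morphologyEx(m.astype(np.uint8),cv2.MORPH_OPEN,np.ones((3,3)))
c=max(cv2.findContours(m,cv2.RETR_EXTERNAL,cv2.CHAIN_APPROX_NONE)[0],key=cv2.contourArea)[:,0]
c=c[c[:,1]>3];q=[]
for u,v in c:
    o,r,_=fray(w,u,v);q.append((o+r*(46-o[2])/r[2])[:2])
q=np.array(q);f=lambda p:np.hypot(*(q-p[:2]).T)-p[2]
r=least_squares(f,[538,134,130],loss='soft_l1',f_scale=1.5);print('plate',r.x,np.median(abs(f(r.x))),len(q))
C=r.x[:2];k=np.array([449.2,60.0]);d=k-C;print(np.hypot(*d),np.degrees(np.arctan2(*d[::-1])))
E
```

```text
plate [535.71173785 135.05612336 127.63162227] 0.38577803927390164 438
114.53253878117256 -139.05564435849067
```

Emit:
send_rows(
  series=[
    [82, [-0.05, -0.1, -0.5], [0, 0, 0]],
    [82, [0, 0, -0.8], [0, 0, 0]],
    [82, [0, 0, -0.8], [0, 0, 0]],
    [82, [0, 0, -0.7], [0, 0, 0]],
    [82, [0, 0, -0.5], [0, 0, 0]],
    [82, [0, 0, -0.2], [0, 0, 0]],
    [82, [0, 0, 0], [0, 0, 0]],
  ],
)

```text
clock: 15.78
eef_pos: [449.5, 60.3, 83.3]
tool_rot: [-3.137, 0.003, 0.705]
force: [0.3, 0.5, -0.1]
width: 82.0
gripper_force: 0.0
```

Emit:
send_rows(
  series=[
    [40, [0, 0, 0], [0, 0, 0]],
    [40, [0, 0, 0], [0, 0, 0]],
    [32, [0, 0, 0], [0, 0, 0]],
    [15, [0, 0, 0], [0, 0, 0]],
    [15, [0, 0, 0], [0, 0, 0]],
    [15, [0, 0, 0], [0, 0, 0]],
  ],
)

```text
clock: 16.52
eef_pos: [450.4, 59.7, 84.5]
tool_rot: [-3.139, 0.001, 0.704]
force: [-0.2, -0.2, 6.6]
width: 22.6
gripper_force: 58.4
```

```bash
python3 log.py; cat > circ.py <<'E'
import numpy as np,sys
from cell import sensors
C=np.array([536.5,135.]);p=sensors.read_state()['eef_pos'][:2];d=p-C;a0=np.arctan2(*d[::-1]);print('now',p.round(1),np.hypot(*d).round(1),np.degrees(a0).round(1))
step,n=float(sys.argv[1]),int(sys.argv[2])
P=p
for i in range(1,n+1):
    a=a0+np.radians(step*i);t=C+115*np.array([np.cos(a),np.sin(a)]);s=((t-P)/60).round(2);P=P+s*60;print(i,s.tolist())
E
python3 circ.py 11.25 32
```

```text
{'clock': 16.525, 'qpos': [-0.119, 0.65, -0.106, 2.182, 0.198, 0.32, -1.259], 'eef_pos': [450.371, 59.652, 84.458], 'tool_rot': [-3.139, 0.001, 0.704], 'force': [-0.216, -0.177, 6.604], 'width': 22.64, 'gripper_force': 58.38}
now [450.4  59.7] 114.4 -138.8
1 [0.27, -0.26]
2 [0.32, -0.2]
3 [0.35, -0.13]
4 [0.37, -0.07]
5 [0.37, 0.02]
6 [0.37, 0.08]
7 [0.34, 0.15]
8 [0.31, 0.22]
9 [0.25, 0.28]
10 [0.2, 0.32]
11 [0.14, 0.35]
12 [0.06, 0.37]
13 [-0.01, 0.37]
14 [-0.09, 0.37]
15 [-0.15, 0.34]
16 [-0.22, 0.31]
17 [-0.28, 0.25]
18 [-0.31, 0.2]
19 [-0.36, 0.14]
20 [-0.37, 0.06]
21 [-0.37, -0.01]
22 [-0.37, -0.09]
23 [-0.34, -0.15]
24 [-0.31, -0.22]
25 [-0.25, -0.28]
26 [-0.2, -0.31]
27 [-0.14, -0.36]
28 [-0.06, -0.37]
29 [0.01, -0.37]
30 [0.09, -0.37]
31 [0.15, -0.34]
32 [0.22, -0.31]
```

```bash
python3 - <<'E'
from kin import *
import kin
x,e=fit();print(abs(e).max());q0=np.array([-.119,.65,-.106,2.182,.198,.32,-1.259])
kin.LO[:]-=.05;kin.HI[:]+=.05
for yaw in(.704,):
  for a in(221,240,280,0,90,150,170,185,194,205,215,221):
    p=np.array([536.5+115*np.cos(np.radians(a)),135+115*np.sin(np.radians(a)),84.])
    q,er=ik(p,Ro.from_euler('xyz',[np.pi,0,yaw]).as_matrix(),q0,x);print(a,q.round(2),round(er,3));q0=q
E
```

```text
0.29142746291302046
221 [-0.12  0.65 -0.1   2.19  0.2   0.31 -1.26] 0.0
240 [-0.05  0.67 -0.12  2.12  0.2   0.37 -1.2 ] 0.0
280 [-0.01  0.73 -0.12  1.91  0.17  0.51 -1.12] 0.0
0 [-0.17  0.84 -0.13  1.6   0.15  0.71 -1.24] 0.0
90 [-0.39  0.77 -0.16  1.81  0.2   0.58 -1.53] 0.0
150 [-0.37  0.67 -0.15  2.12  0.26  0.37 -1.6 ] 0.0
170 [-0.32  0.65 -0.14  2.19  0.28  0.32 -1.57] 0.0
185 [-0.25  0.64 -0.15  2.22  0.3   0.3  -1.53] 0.0
194 [-0.21  0.64 -0.15  2.23  0.31  0.29 -1.5 ] 0.0
205 [-0.15  0.64 -0.16  2.22  0.33  0.3  -1.46] 0.0
215 [-0.1   0.65 -0.17  2.2   0.34  0.32 -1.42] 0.0
221 [-0.07  0.65 -0.18  2.18  0.34  0.33 -1.4 ] 0.0
```

Every point on the circle is in reach. Winding in four quarters, checking after each.

Emit:
send_rows(
  series=[
    [15, [0.27, -0.26, 0], [0, 0, 0]],
    [15, [0.32, -0.2, 0], [0, 0, 0]],
    [15, [0.35, -0.13, 0], [0, 0, 0]],
    [15, [0.37, -0.07, 0], [0, 0, 0]],
    [15, [0.37, 0.02, 0], [0, 0, 0]],
    [15, [0.37, 0.08, 0], [0, 0, 0]],
    [15, [0.34, 0.15, 0], [0, 0, 0]],
    [15, [0.31, 0.22, 0], [0, 0, 0]],
  ],
)

```text
clock: 17.52
eef_pos: [612.3, 48.8, 84.5]
tool_rot: [-3.138, 0.002, 0.703]
force: [-3.1, 2.4, 6.1]
width: 22.9
gripper_force: 59.1
```

```bash
python3 log.py; python3 circ.py 11.25 8
```

```text
{'clock': 17.525, 'qpos': [-0.027, 0.791, -0.158, 1.742, 0.188, 0.627, -1.16], 'eef_pos': [612.346, 48.8, 84.514], 'tool_rot': [-3.138, 0.002, 0.703], 'force': [-3.064, 2.415, 6.052], 'width': 22.863, 'gripper_force': 59.057}
now [612.3  48.8] 114.8 -48.7
1 [0.26, 0.27]
2 [0.2, 0.32]
3 [0.13, 0.35]
4 [0.06, 0.37]
5 [-0.01, 0.38]
6 [-0.09, 0.37]
7 [-0.16, 0.34]
8 [-0.22, 0.3]
```

Emit:
send_rows(
  series=[
    [15, [0.25, 0.28, 0], [0, 0, 0]],
    [15, [0.2, 0.32, 0], [0, 0, 0]],
    [15, [0.14, 0.35, 0], [0, 0, 0]],
    [15, [0.06, 0.37, 0], [0, 0, 0]],
    [15, [-0.01, 0.37, 0], [0, 0, 0]],
    [15, [-0.09, 0.37, 0], [0, 0, 0]],
    [15, [-0.15, 0.34, 0], [0, 0, 0]],
    [15, [-0.22, 0.31, 0], [0, 0, 0]],
  ],
)

```text
clock: 18.52
eef_pos: [623.1, 211.6, 84.5]
tool_rot: [-3.139, 0.001, 0.704]
force: [-1.4, -1.9, 7.9]
width: 22.6
gripper_force: 59.2
```

Emit:
send_rows(
  series=[
    [15, [-0.28, 0.25, 0], [0, 0, 0]],
    [15, [-0.31, 0.2, 0], [0, 0, 0]],
    [15, [-0.36, 0.14, 0], [0, 0, 0]],
    [15, [-0.37, 0.06, 0], [0, 0, 0]],
    [15, [-0.37, -0.01, 0], [0, 0, 0]],
    [15, [-0.37, -0.09, 0], [0, 0, 0]],
    [15, [-0.34, -0.15, 0], [0, 0, 0]],
    [15, [-0.31, -0.22, 0], [0, 0, 0]],
  ],
)

```text
clock: 19.52
eef_pos: [460.6, 222.0, 84.5]
tool_rot: [-3.14, -0.001, 0.704]
force: [4.7, -3.8, 3.8]
width: 22.9
gripper_force: 59.3
```

```bash
python3 log.py; python3 circ.py 11.25 8
```

```text
{'clock': 19.525, 'qpos': [-0.433, 0.692, -0.103, 2.034, 0.155, 0.423, -1.521], 'eef_pos': [460.615, 221.961, 84.517], 'tool_rot': [-3.14, -0.001, 0.704], 'force': [4.72, -3.819, 3.838], 'width': 22.945, 'gripper_force': 59.254}
now [460.6 222. ] 115.4 131.1
1 [-0.25, -0.28]
2 [-0.2, -0.32]
3 [-0.14, -0.35]
4 [-0.06, -0.37]
5 [0.01, -0.37]
6 [0.09, -0.37]
7 [0.15, -0.34]
8 [0.22, -0.31]
```

Emit:
send_rows(
  series=[
    [15, [-0.25, -0.28, 0], [0, 0, 0]],
    [15, [-0.2, -0.31, 0], [0, 0, 0]],
    [15, [-0.14, -0.36, 0], [0, 0, 0]],
    [15, [-0.06, -0.37, 0], [0, 0, 0]],
    [15, [0.01, -0.37, 0], [0, 0, 0]],
    [15, [0.09, -0.37, 0], [0, 0, 0]],
    [15, [0.15, -0.34, 0], [0, 0, 0]],
    [15, [0.22, -0.31, 0], [0, 0, 0]],
  ],
)

```text
clock: 20.52
eef_pos: [450.2, 59.7, 84.5]
tool_rot: [-3.139, -0.001, 0.704]
force: [2.2, 3.4, 5.5]
width: 22.3
gripper_force: 59.5
```

Emit:
send_rows(
  series=[
    [15, [0, 0, 0], [0, 0, 0]],
    [15, [0, 0, 0], [0, 0, 0]],
  ],
)

```text
clock: 20.78
eef_pos: [450.4, 59.5, 84.5]
tool_rot: [-3.139, -0.001, 0.703]
force: [1.0, 0.1, 8.6]
width: 22.8
gripper_force: 60.0
```

Back at the starting point to within 0.2 mm. Releasing and lifting.

Emit:
send_rows(
  series=[
    [40, [0, 0, 0], [0, 0, 0]],
    [70, [0, 0, 0], [0, 0, 0]],
    [70, [0, 0, 0], [0, 0, 0]],
    [70, [0, 0, 0.3], [0, 0, 0]],
    [70, [0, 0, 0.7], [0, 0, 0]],
    [70, [0, 0, 0.8], [0, 0, 0]],
    [70, [0, 0, 0.8], [0, 0, 0]],
    [70, [0, 0, 0.6], [0, 0, 0]],
  ],
)

```text
clock: 21.78
eef_pos: [449.3, 59.2, 277.6]
tool_rot: [-3.139, 0.001, 0.704]
force: [1.5, 0.6, -0.6]
width: 70.1
gripper_force: 0.0
```

Emit:
send_rows(
  series=[
    [70, [0, 0, 0.4], [0, 0, 0]],
    [70, [0, 0, 0], [0, 0, 0]],
  ],
)

```text
clock: 22.02
eef_pos: [450.1, 59.4, 301.2]
tool_rot: [-3.14, -0.001, 0.704]
force: [-0.0, 0.5, -0.8]
width: 69.7
gripper_force: 0.0
```

```bash
python3 - <<'E'
from h import *
w=get_image('wrist');H=cv2.cvtColor(w['img'],cv2.COLOR_RGB2HSV).astype(int)
m=((H[...,0]<8)|(H[...,0]>172))&(H[...,1]>170)&(H[...,2]>60)
k,l,st,c=cv2.connectedComponentsWithStats(m.astype(np.uint8));i=1+np.argmax(st[1:,4]);ys,xs=np.nonzero(l==i);Q=[]
for u,v in zip(xs,ys):
    if w['depth'][v,u]>0:
        o,r,cc=fray(w,u,v);Q.append(o+r/cc*w['depth'][v,u])
Q=np.array(Q);t=Q[Q[:,2]>99.5];print('knob top',t.mean(0));print(sensors.read_state()['clock'])
save(w,'w3.png');s=get_image('side');save(s,'side5.png')
a=cv2.imread('pics/w3.png')[:300,100:450];b=cv2.imread('pics/side5.png')[110:310,160:360]
cv2.imwrite('pics/fin.png',np.hstack([cv2.resize(a,(400,343)),cv2.resize(b,(343,343))]))
E
```

```text
knob top [449.86512961  59.75723456 103.98799139]
22.075
```

View pics/fin.png

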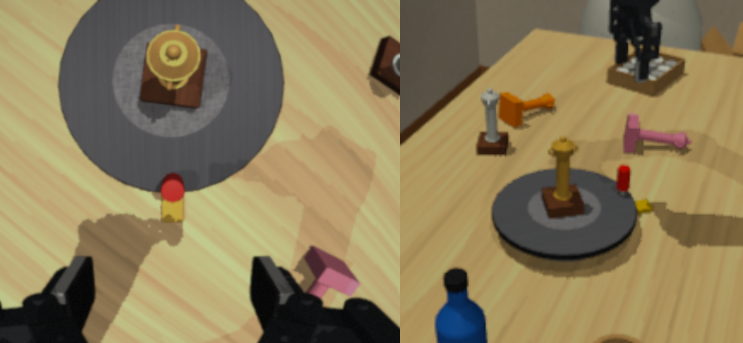

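The last view shows the knob at (173,188), back at the yellow tab, and the trophy upright in the middle of the felt. Everything else is where it was, so I'm handing in.

```bash
python3 -c "
from cell import ctrl
print(ctrl.finish_job())"
```

```text
the job is handed in; nothing more can be done
None
```

The gold trophy is standing upright in the middle of the felt, the turntable has been wound one full turn counter-clockwise with the knob back at the yellow tab (within about 1 mm), the other objects were left alone, and the job was handed in at about 22 s.

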